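Close the gel caster's gate square with its two knobs

TASK

Close the gate of the gel caster against the open end of its gel tray by turning the caster's two knobs clockwise until each is fully home. Turn them alternately in small steps, so that the gate stays square: neither knob may ever get more than about a quarter turn ahead of the other. Leave the similar knob on the magnetic stirrer as it is.

Things in the scene. Friction and masses are not known exactly. Their poses are not given: they have to be found in the camera images.
- left_knob_grip (a point): Grip point of the caster's left (+y side) knob: a black upright blade 46 mm long (x axis), 14 mm thick (y axis), on a grey disc 48 mm across. On the vertical turning axis, 11 mm below the blade's top, 23 mm above the disc, 81 mm above the bench; the frame turns with the knob, z up. Below it: a grey housing 104 x 58 mm, top 50 mm above the bench. The gate's top is at 42 mm.
- right_knob_grip (a point): The same on the caster's right knob (the caster's -y side), 260 mm from the left one.
- left_knob (a joint): Angle of the left knob, rad: 0 = gate's left end fully open, grows as it turns clockwise seen from above, 2.6 = end stop, fully home. Starts at 0 to 0.4. Stays where left; takes about 0.12 N m. It draws the gate's left end 20 mm per radian towards the robot. (Its mount sways with the gate by up to 0.1 rad, so take the blade's direction from the grip point.)
- right_knob (a joint): Angle of the right knob, in the same way, for the right end of the gate (its mount does not sway; at 0 its blade lies along the caster's x axis).
- gate: The gate: aluminium bar, 200 mm of it showing (y axis), 18 mm thick, 28 mm tall, with a black rubber face; its ends run in the two housings. Origin in the middle of its underside, 14 mm above the bench. It moves only as the knobs turn; its ends are driven separately, so it skews by 0.077 rad for each radian that one knob is ahead.
- caster: The gel caster: grey bed 240 x 350 x 12 mm fixed on the bench, a clear gel tray on the robot's side of the gate. Origin on the bench midway between the knob axes, which lie 130 mm either side. x: away from the robot, along the gate's travel; y: to the left knob. The gate's origin is at x = +26 mm when fully open and -26 mm when shut against the tray.
- stirrer_knob_end (a point): End of the blade (23 mm off its turning axis, 90 mm above the bench) of a bystander knob of the same shape, on the white magnetic stirrer (240 x 160 x 68 mm) that stands to one side of the caster. Not to be turned.

How it is judged (in metres and radians):
At the end, for the whole second after the job is handed in: Both caster knobs are within 0.35 rad (20 degrees) of their end stops at 2.6, the gate is within 8 mm of shut (its origin at x below -18 mm in the caster's frame), square to the caster within 0.04 rad and at rest (value of joint each of left_knob, right_knob above 2.25 rad and x of gate in the frame of caster below -0.018 m and angle between the y axis of gate and the y axis of caster, either way round below 0.04 rad and linear speed of gate below 0.01 m/s); the robot touches nothing.
It fails at once if the gate goes out of square by more than 0.138 rad (one knob more than about 1.8 rad ahead of the other) (angle between the y axis of gate and the y axis of caster, either way round above 0.138 rad).
It fails at once if the stirrer's knob is turned (its blade end moves more than 6 mm) (distance of stirrer_knob_end from where it was at the start of the episode above 0.006 m).
It also fails if it takes over 64 s, if anything falls off the work surface, if the arm or the gripper's body presses on something with over 40 N, if the wrist force passes 120 N, or if a joint passes its speed limit or range.

ROBOT

A 6-joint arm with a two-finger parallel gripper is mounted at the origin on the work surface. World frame = base frame: x ahead of the robot, y to its left, z up, the work surface at z = 0. Lengths are in mm, angles in rad, forces in N, time in s.
With the tool pointing down it reaches from about 350 to 975 mm from the base axis. Payload 7.1 kg.
Tool frame: the origin (TCP) lies at the very end of the fingers, on their centre line; the grasp point (between the pads) lies 19 mm behind it; x points along the fingers, y is the direction in which the jaws open and shut, and the axes are right-handed (so a half turn about x gives the same grasp; the last joint's range is limited). The gripper opens to 88 mm and grips with 3 to 60 N. Pads are 20 mm wide; open, the fingers measure 115 mm over their backs; the gripper's body (75 mm by 178 mm) begins 61 mm behind the grasp point.
Start: joints at [1.132, 0.423, 1.63, -0, 1.089, -0.019], TCP at [254.704, 570.728, 222.675] pointing down, gripper open.
Joint ranges: [-3, 3], [-0.9, 2.11], [0.09, 2.58], [-1.31, 4.45], [0.11, 2.69], [-2.54, 2.54]. Speed limits (rad/s): [2.39, 2.39, 3.01, 3.14, 3.14, 3.14].

INTERFACE

Orientations are given as a rotation vector (axis times angle).
In Python, from workcell import ctrl gives the robot as it stands. The module is installed in compiled form; this text tells all that it offers.
- The arm moves only by the tool carry_out, never from a script. Its argument "commands" is a list of rows, each a list of 6 numbers: the shift along the tool's x, y, z in m, then the turn, a rotation vector about the tool's x, y, z in degrees. In form: [[tx, ty, tz, rx, ry, rz], ...]. A call has 1 to 8 rows; each row shifts and turns the pose as measured when the row begins, along the tool's axes as they then stand; what a row does not reach is not made up. A row lasts 1/8 s, in which the tool goes at most 62.5 mm and 10.7 degrees, less where a joint would pass 70% of its speed; a pose out of reach is approached as far as the arm can. A call with a gripper value outside its range is refused whole. "grip" is the closure, from 0 (fully open) to 1 (shut), set as the call begins (left out, the last holds). The fingers move at their own pace and stop on an object; the grip force is fixed at half the most. Time passes only in rows, so rows that do not move let the fingers close. It gives the time, the measured TCP pose, the force and the opening at its end, in the units of the state.
- ctrl.get_obs(): the state, without advancing time (a new reading comes with each control period).
- ctrl.get_image(name): name is "scene" or "top" or "wrist"; returns a dict with "pixels" (480x640x3 uint8, blue, green, red), "intrinsics" (3x3 intrinsics, pixels), "rvec" (rotation vector, rad) and "tvec" (3), from world to camera coordinates, as OpenCV has them. Camera axes: x right, y down, z forward; pixel columns grow to the right and rows downward; lengths in mm; the calibration is good to about 2 mm. A picture is of the moment at which its call begins. There is no depth.
- ctrl.close_job(): hands the job in, once; it reports no verdict.
The state is a dict: "t": time; "qpos": joint angles; "qvel": joint speeds; "joint_torque": joint torques, N m; "ee_pos": TCP position; "orientation": TCP orientation; "ft_force": force on the tool from outside, world axes, zero at the start; "moment": the same for the moment, N m; "width": finger opening in mm.
Only numpy, scipy, OpenCV 4.12 (cv2) and the standard library are available. Lean on these libraries where they do the work, as an engineer would, in place of code of your own. Each camera call takes 0.05 s, during which the arm holds its last target. There are 200 camera calls.

## Working session

There is one attempt and no reset: what is moved stays moved. The work goes in short steps, Python scripts to look and compute and a tool call to move; the robot and the scene stay as the last step left them, time stands still between calls to the robot, and variables do not carry over. Pictures are saved under pics/ and viewed, about 8 in all and at most 12, crops included, and the job is handed in when it is done.

Besides the shell and the picture viewer there is one more tool, called after "Call:" by a JSON object that holds its "method" and its "body". carry_out: Moves the arm, as the interface text tells. Its arguments: {"type":"object","properties":{"commands":{"type":"array"},"grip":{"type":"number"}},"required":["commands"]}

```bash
mkdir -p pics; cat > h.py <<'E'
import numpy as np, cv2
from workcell import ctrl
def img(n):
    d=ctrl.get_image(n); d={k:np.array(v) for k,v in d.items()}; return d
def ray(d,u,v,z):
    R=cv2.Rodrigues(d['rvec'].astype(float))[0]; t=d['tvec'].reshape(3)
    c=-R.T@t; r=R.T@np.linalg.solve(d['intrinsics'],[u,v,1.]); s=(z-c[2])/r[2]; return c+s*r
def proj(d,p):
    return cv2.projectPoints(np.array(p,float).reshape(-1,1,3),d['rvec'].astype(float),d['tvec'].astype(float),d['intrinsics'].astype(float),None)[0].reshape(-1,2)
E
python3 - <<'E'
from h import *
o=ctrl.get_obs(); print({k:np.round(v,3) for k,v in o.items()})
for n in('top','scene'):
    d=img(n); cv2.imwrite(f'pics/{n}0.png',d['pixels']); print(n,d['rvec'].ravel(),d['tvec'].ravel(),d['intrinsics'][0])
E
```

```text
{'t': np.float64(0.0), 'qpos': array([ 1.132,  0.424,  1.631,  0.   ,  1.089, -0.019]), 'qvel': array([ 0.   , -0.001, -0.002, -0.002, -0.001, -0.   ]), 'joint_torque': array([ 2.0000e-03, -5.4463e+01, -2.7367e+01,  6.4000e-02,  2.3000e-02,
       -0.0000e+00]), 'ee_pos': array([254.46 , 570.235, 221.903]), 'orientation': array([ 0.328,  1.546, -0.33 ]), 'ft_force': array([ 0.74 , -0.237, -0.176]), 'moment': array([-0.031, -0.06 , -0.004]), 'width': np.float64(87.99)}
top [ 2.15308179 -2.17257148  0.11106124] [   2.68357463  519.58930608 1077.19212502] [499.93598148   0.         321.95882111]
scene [ 1.6625979   1.7389028  -0.83172357] [   6.2536832  -255.39065539 1749.7324517 ] [540.19768359   0.         314.54389247]
```

View pics/top0.png

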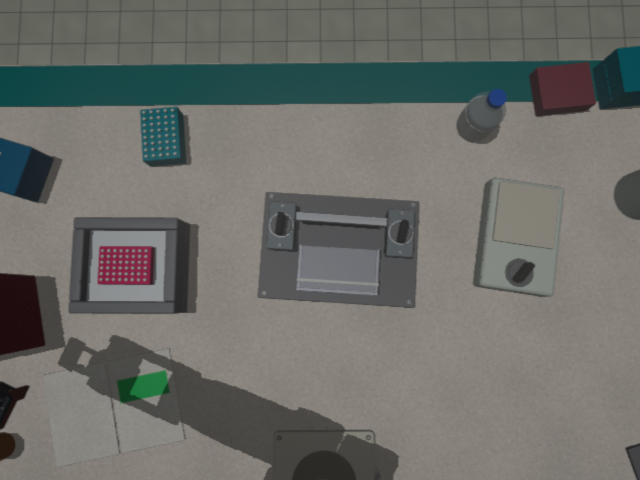

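View pics/scene0.png

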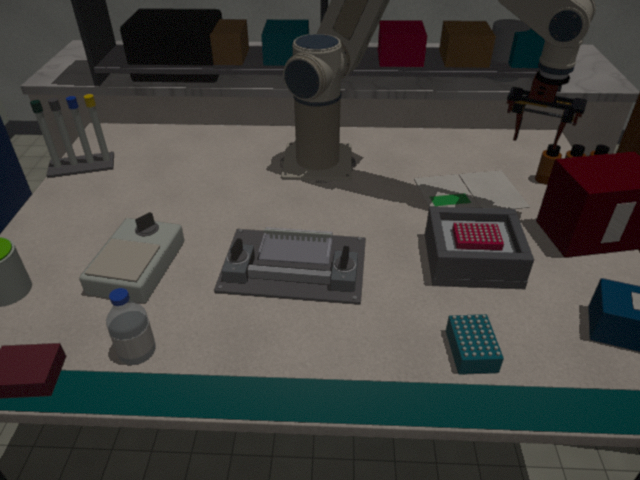

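The top view shows the caster centre (340,250), left knob at about (282,224), right knob at (401,231), and the stirrer knob at (522,271). The scene view confirms this, with the arm off to the left. Next I'll measure the knob blades.

```bash
python3 - <<'E'
from h import *
d=img('top'); g=cv2.cvtColor(d['pixels'],cv2.COLOR_BGR2GRAY)
for n,(u,v) in dict(L=(282,224),R=(401,231)).items():
    c=g[v-22:v+22,u-16:u+17]
    m=(c<45).astype(np.uint8); k,lab,st,ce=cv2.connectedComponentsWithStats(m)
    print(n,[(s.tolist(),np.round(ray(d,x[0]+u-16,x[1]+v-22,85),1)) for s,x in zip(st[1:],ce[1:]) if s[4]>20])
    cv2.imwrite(f'pics/c{n}.png',0) if 0 else None
c=d['pixels'][185:315,250:430]; cv2.imwrite('pics/crop.png',cv2.resize(c,None,fx=4.4,fy=4.4,interpolation=cv2.INTER_CUBIC))
# bed corner screws
for p in [(270,197),(417,203),(264,294),(413,302)]: print(ray(d,*p,12).round(1))
E
```

```text
L [([11, 15, 8, 18, 40], array([543.2,  82.7,  85. ]))]
R [([12, 17, 9, 16, 64], array([ 524.1, -168.3,   85. ]))]
[621.9 115.   12. ]
[ 604.8 -217.4   12. ]
[403.4 127.8  12. ]
[ 382.9 -202.1   12. ]
```

View pics/crop.png

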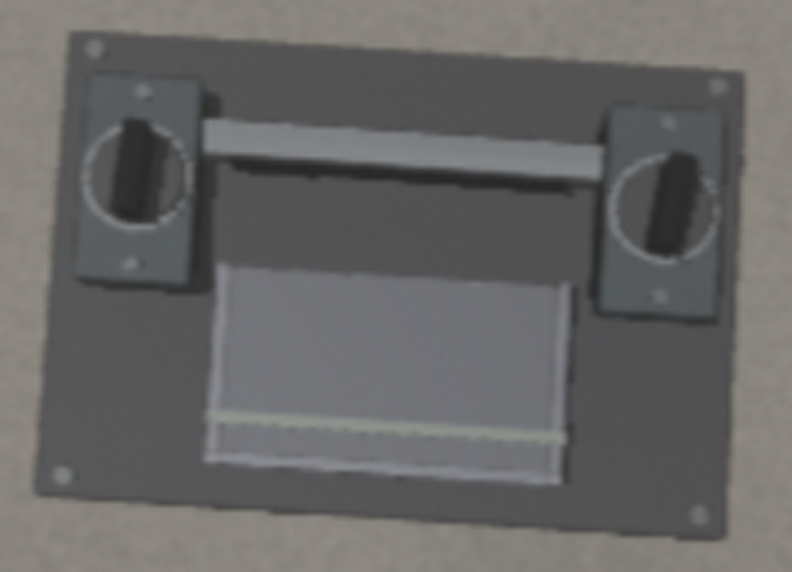

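```bash
python3 - <<'E'
from h import *
d=img('top')
for n,a,b in (('L',(138,124),(134,219)),('R',(684,155),(664,253))):
    A,B=[ray(d,250+p[0]/4.4,185+p[1]/4.4,92) for p in (a,b)]
    v=A-B; print(n,((A+B)/2).round(1),np.linalg.norm(v).round(1),np.degrees(np.arctan2(v[1],v[0])).round(1))
o=ctrl.get_obs(); R=cv2.Rodrigues(o['orientation'])[0]; print(R.round(3))
E
```

```text
L [548.5  83.2  92. ] 45.6 -2.4
R [ 530.5 -171.9   92. ] 47.9 -12.9
[[-0.     0.408  0.913]
 [-0.001  0.913 -0.408]
 [-1.    -0.001 -0.   ]]
```

Call:
{"method": "carry_out", "body": {"commands": [[0, -0.035, 0.05, 0, 0, 0], [0, -0.035, 0.05, 0, 0, 0], [0, -0.035, 0.05, 0, 0, 0], [0, -0.035, 0.05, 0, 0, 0], [0, -0.035, 0.05, 0, 0, 0], [0, -0.035, 0.05, 0, 0, 0], [0, -0.035, 0.05, 0, 0, 0], [0, -0.035, 0.05, 0, 0, 0]], "grip": 0}}

```text
t: 1.2
ee_pos: [511.3, 145.2, 222.0]
orientation: [0.324, 1.545, -0.322]
ft_force: [0.4, 0.2, 0.3]
width: 87.9
```

```bash
cat >> h.py <<'E'
def to(x,y,z,yaw):
    "remaining shift (tool axes, mm) and turn about tool x (deg) to a tool-down pose with tool z at yaw deg"
    o=ctrl.get_obs(); R=cv2.Rodrigues(o['orientation'])[0]
    c,s=np.cos(np.radians(yaw)),np.sin(np.radians(yaw))
    G=np.array([[0,-s,c],[0,c,s],[-1,0,0]]); G[:,1]=np.cross(G[:,2],G[:,0])
    print('t',round(float(o['t']),2),'pos',np.round(o['ee_pos'],1),'yaw',np.degrees(np.arctan2(R[1,2],R[0,2])).round(1),'shift',(R.T@(np.array([x,y,z])-o['ee_pos'])).round(1),'turn',np.degrees(cv2.Rodrigues(R.T@G)[0].ravel()).round(1),'F',np.round(o['ft_force'],1),'M',np.round(o['moment'],2),'q6',round(float(o['qpos'][5]),2),'w',round(float(o['width']),1))
E
python3 -c "
from h import *
to(548,84,180,-3)"
```

```text
t 1.2 pos [511.3 145.2 222. ] yaw -23.6 shift [ 42.  -41.4  58.1] turn [-20.6   0.1  -0.1] F [0.4 0.2 0.3] M [ 0.01 -0.05  0.02] q6 -0.91 w 87.9
```

Call:
{"method": "carry_out", "body": {"commands": [[0.02, -0.021, 0.029, 0, 0, 0], [0.02, -0.021, 0.029, 0, 0, 0], [0, 0, 0, -10.3, 0, 0], [0, 0, 0, -10.3, 0, 0], [0, 0, 0, 0, 0, 0]]}}

```text
t: 1.82
ee_pos: [550.8, 76.3, 180.3]
orientation: [0.041, 1.568, -0.039]
ft_force: [0.7, 0.0, -0.4]
width: 87.5
```

```bash
python3 -c "
from h import *
to(548,84,68,-3)
d=img('wrist'); cv2.imwrite('pics/w1.png',d['pixels']); print(proj(d,[[548,84,92],[548,84,62]]))"
```

```text
t 1.82 pos [550.8  76.3 180.3] yaw -2.9 shift [112.3   7.4  -3.4] turn [ 0.1  0.1 -0.1] F [ 0.7  0.  -0.4] M [ 0.03 -0.03  0.01] q6 -1.4 w 87.5
[[334.71730541 234.04741082]
 [333.74790124 224.36312185]]
```

View pics/w1.png

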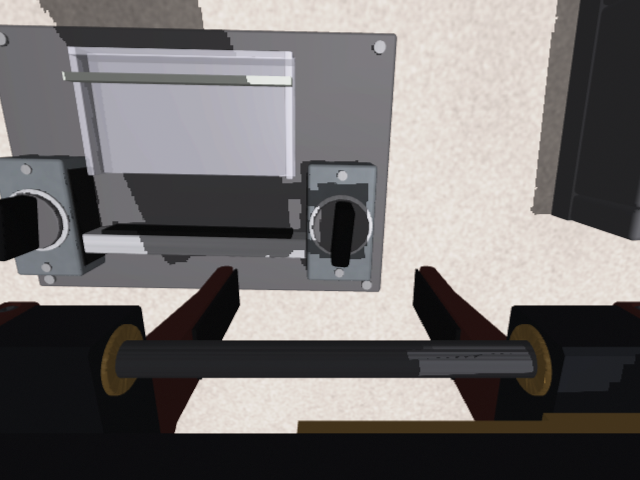

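```bash
cat >> h.py <<'E'
def blade(box,name='wrist',th=25,z=92):
    d=img(name); u0,v0,u1,v1=box
    m=(d['pixels'].max(2)<th).astype(np.uint8)[v0:v1,u0:u1]
    k,lab,st,ce=cv2.connectedComponentsWithStats(m); i=1+np.argmax(st[1:,4])
    r=cv2.minAreaRect(np.argwhere(lab==i)[:,::-1].astype(np.float32)+[u0,v0])if 0 else cv2.minAreaRect((np.argwhere(lab==i)[:,::-1]+np.array([u0,v0])).astype(np.float32))
    p=cv2.boxPoints(r); p=p.tolist(); q=sorted([(np.hypot(*np.subtract(p[i],p[i-1])),i) for i in range(4)])
    s=[np.add(p[j],p[j-1])/2 for _,j in q[:2]]
    A,B=ray(d,*s[0],z),ray(d,*s[1],z); v=A-B
    print('blade px',np.round(s,0).tolist(),'area',st[i,4],'mid',((A+B)/2).round(1),'len',np.linalg.norm(v).round(1),'yaw',np.degrees(np.arctan2(v[1],v[0])).round(1))
    return d
E
python3 -c "
from h import *
blade((312,190,372,275))
d=blade((312,190,372,275),th=15)
for p in [(342,202),(342,266),(342,234)]: print(ray(d,*p,92).round(1))
print([ray(d,*p,12).round(1) for p in [(380,47),(367,286)]])"
```

```text
blade px [[345.0, 201.0], [339.0, 266.0]] area 1220 mid [548.6  89.5  92. ] len 49.8 yaw 172.0
blade px [[339.0, 266.0], [345.0, 202.0]] area 1169 mid [548.8  89.6  92. ] len 49.4 yaw -7.9
[524.3  90.7  92. ]
[573.7  88.7  92. ]
[548.4  89.7  92. ]
[array([406.6, 131.9,  12. ]), array([627.3, 115.8,  12. ])]
```

```bash
python3 -c "
from h import *
to(548,88,65,-5)"
```

```text
t 1.98 pos [550.9  76.7 180.6] yaw -3.0 shift [115.6  11.   -3.8] turn [ 2.   0.2 -0.1] F [-0.3  0.3  0.1] M [ 0.04  0.05 -0.02] q6 -1.4 w 87.9
```

Call:
{"method": "carry_out", "body": {"commands": [[0.0, 0.011, -0.004, 2, 0, 0], [0.04, 0, 0, 0, 0, 0], [0.04, 0, 0, 0, 0, 0], [0.035, 0, 0, 0, 0, 0], [0, 0, 0, 0, 0, 0]]}}

```text
t: 2.6
ee_pos: [549.7, 90.1, 65.1]
orientation: [0.079, 1.561, -0.076]
ft_force: [-0.4, 0.5, 1.3]
width: 87.9
```

```bash
python3 -c "
from h import *
to(548,88,65,-5)"
```

```text
t 2.6 pos [549.7  90.1  65.1] yaw -5.7 shift [ 0.  -2.2 -1.5] turn [-0.7  0.5 -0.2] F [-0.4  0.5  1.3] M [ 0.01 -0.03  0.02] q6 -1.33 w 87.9
```

Call:
{"method": "carry_out", "body": {"commands": [[0, -0.001, -0.001, 0, 0, 0], [0, 0, 0, 0, 0, 0], [0, 0, 0, 0, 0, 0], [0, 0, 0, 0, 0, 0], [0, 0, 0, 0, 0, 0], [0, 0, 0, 0, 0, 0]], "grip": 1}}

```text
t: 3.35
ee_pos: [551.7, 89.8, 70.2]
orientation: [0.082, 1.553, -0.076]
ft_force: [0.1, -0.1, 0.3]
width: 31.2
```

```bash
python3 -c "
from h import *
to(548,88,65,-5)"
```

```text
t 3.35 pos [551.7  89.8  70.2] yaw -5.8 shift [ 5.2 -2.2 -3.6] turn [-0.8  0.9 -0.3] F [ 0.1 -0.1  0.3] M [ 0.04 -0.02  0.  ] q6 -1.33 w 31.2
```

Call:
{"method": "carry_out", "body": {"commands": [[0.005, -0.001, -0.003, 0, 0, 0], [0.002, 0, 0, 0, 0, 0], [0.001, 0, 0, 0, 0, 0], [0.001, 0, 0, 0, 0, 0]]}}

```text
t: 3.85
ee_pos: [548.3, 89.3, 63.2]
orientation: [0.083, 1.554, -0.076]
ft_force: [-5.2, -1.0, 14.7]
width: 13.9
```

```bash
python3 -c "
from h import *
to(548,88,65,-5)"
```

```text
t 3.85 pos [548.3  89.3  63.2] yaw -5.8 shift [-1.8 -1.4 -0.2] turn [-0.8  0.9 -0.3] F [-5.2 -1.  14.7] M [-0.12  0.79 -0.06] q6 -1.33 w 13.9
```

Call:
{"method": "carry_out", "body": {"commands": [[-0.001, 0, 0, 10, 0, 0], [0, 0, 0, 10, 0, 0], [0, 0, 0, 10, 0, 0], [0, 0, 0, 10, 0, 0]]}}

```text
t: 4.35
ee_pos: [549.5, 91.7, 63.4]
orientation: [0.65, 1.46, -0.629]
ft_force: [1.7, 2.6, 2.2]
width: 13.6
```

```bash
python3 -c "
from h import *
to(548,88,65,-45)"
```

```text
t 4.35 pos [549.5  91.7  63.4] yaw -47.0 shift [-1.6 -3.6  1.7] turn [-2.   0.5 -1. ] F [1.7 2.6 2.2] M [ 0.21 -0.05  0.24] q6 -0.61 w 13.6
```

Call:
{"method": "carry_out", "body": {"commands": [[0, 0, 0, 0, 0, 0], [0, 0, 0, 0, 0, 0], [0, 0, 0, 0, 0, 0], [0, 0, 0, 0, 0, 0], [-0.06, 0, 0, 0, 0, 0], [-0.06, 0, 0, 0, 0, 0]], "grip": 0.35}}

```text
t: 5.1
ee_pos: [543.3, 90.0, 179.6]
orientation: [0.638, 1.474, -0.629]
ft_force: [1.7, 0.3, 0.1]
width: 57.3
```

```bash
python3 -c "
from h import *
to(531,-172,170,-13)
d=img('wrist'); cv2.imwrite('pics/w2.png',d['pixels'])
d=blade((200,150,450,300),name='top'if 0 else 'wrist',th=25)
"
```

```text
t 5.1 pos [543.3  90.  179.6] yaw -46.4 shift [   8.5 -189.5  181.4] turn [-33.4   0.1  -0.3] F [1.7 0.3 0.1] M [-0.09  0.01 -0.02] q6 -0.62 w 57.3
blade px [[328.0, 205.0], [328.0, 268.0]] area 1019 mid [550.7  92.5  92. ] len 50.2 yaw 133.6
```

View pics/w2.png

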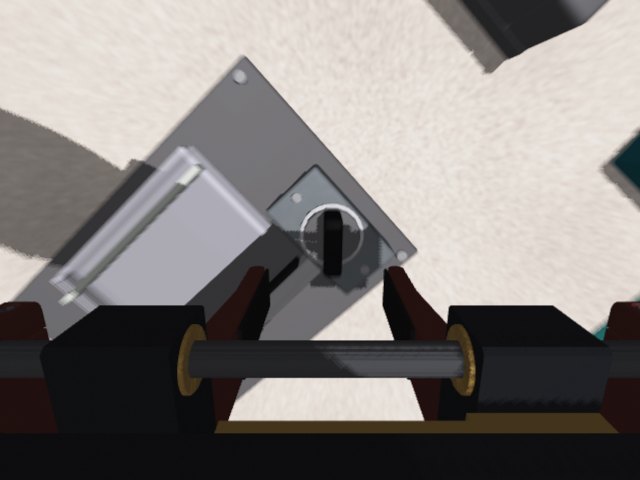

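Call:
{"method": "carry_out", "body": {"commands": [[0, -0.0375, 0.036, 0, 0, 0], [0, -0.0375, 0.036, 0, 0, 0], [0, -0.0375, 0.036, 0, 0, 0], [0, -0.0375, 0.036, 0, 0, 0], [0, -0.0375, 0.036, 0, 0, 0], [0, 0, 0, -10.5, 0, 0], [0, 0, 0, -10.5, 0, 0], [0, 0, 0, -10.5, 0, 0]]}}

```text
t: 6.2
ee_pos: [534.2, -177.5, 178.7]
orientation: [0.195, 1.548, -0.181]
ft_force: [-0.4, 0.1, -0.4]
width: 57.3
```

```bash
python3 -c "
from h import *
to(533,-170,65,-13)
d=img('wrist'); cv2.imwrite('pics/w3.png',d['pixels'])
d=blade((280,180,390,290),th=25)
"
```

```text
t 6.2 pos [ 534.2 -177.5  178.7] yaw -13.7 shift [113.7   5.8  -4.5] turn [-0.7  0.8 -0.6] F [-0.4  0.1 -0.4] M [ 0.05 -0.04  0.04] q6 -1.69 w 57.3
blade px [[333.0, 198.0], [333.0, 262.0]] area 1142 mid [ 530.6 -169.    92. ] len 48.9 yaw 167.0
```

View pics/w3.png

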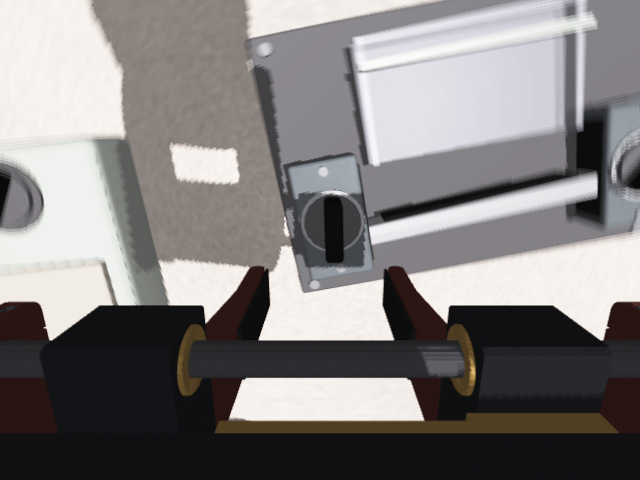

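Call:
{"method": "carry_out", "body": {"commands": [[0.0, 0.007, -0.004, 0.7, 0, 0], [0.04, 0, 0, 0, 0, 0], [0.04, 0, 0, 0, 0, 0], [0.033, 0, 0, 0, 0, 0], [0.001, 0, 0, 0, 0, 0]]}}

```text
t: 6.92
ee_pos: [533.8, -166.1, 62.0]
orientation: [0.221, 1.544, -0.207]
ft_force: [-1.0, 0.1, 0.1]
width: 57.0
```

```bash
python3 -c "
from h import *
to(531.5,-169.5,65,-13)"
```

```text
t 6.92 pos [ 533.8 -166.1   62. ] yaw -15.7 shift [-3.  -3.9 -1.2] turn [-2.7  0.8 -0.6] F [-1.   0.1  0.1] M [-0.    0.06 -0.  ] q6 -1.64 w 57.0
```

Call:
{"method": "carry_out", "body": {"commands": [[-0.003, -0.004, -0.001, -2, 0, 0], [0, 0, 0, 0, 0, 0], [0.001, 0, 0, 0, 0, 0], [0.001, 0, 0, 0, 0, 0], [0.001, 0, 0, 0, 0, 0], [0.001, 0, 0, 0, 0, 0], [0, 0, 0, 0, 0, 0]], "grip": 1}}

```text
t: 7.8
ee_pos: [533.4, -170.2, 66.0]
orientation: [0.195, 1.542, -0.185]
ft_force: [1.0, 0.3, -6.8]
width: 13.9
```

```bash
python3 -c "
from h import *
to(531.5,-169.5,65,-13)"
```

```text
t 7.8 pos [ 533.4 -170.2   66. ] yaw -13.9 shift [ 1.   0.3 -2. ] turn [-0.9  1.1 -0.5] F [ 1.   0.3 -6.8] M [-0.08 -0.17 -0.01] q6 -1.68 w 13.9
```

Call:
{"method": "carry_out", "body": {"commands": [[0.0, 0, 0, 10.4, 0, 0], [0, 0, 0, 10.4, 0, 0], [0, 0, 0, 10.4, 0, 0], [0, 0, 0, 10.4, 0, 0], [0, 0, 0, 10.4, 0, 0], [0, 0, 0, 10.4, 0, 0], [0, 0, 0, 10.4, 0, 0]]}}

```text
t: 8.68
ee_pos: [534.1, -169.7, 66.0]
orientation: [1.207, 1.205, -1.179]
ft_force: [1.1, 0.6, 1.5]
width: 14.0
```

```bash
python3 -c "
from h import *
to(531.5,-169.5,65,-87)"
```

```text
t 8.68 pos [ 534.1 -169.7   66. ] yaw -88.9 shift [ 0.9 -2.6 -0.2] turn [-1.9 -0.1 -1.2] F [1.1 0.6 1.5] M [-0.27  0.42  0.15] q6 -0.36 w 14.0
```

Call:
{"method": "carry_out", "body": {"commands": [[0, 0, 0, 0, 0, 0], [0, 0, 0, 0, 0, 0], [0, 0, 0, 0, 0, 0], [0, 0, 0, 0, 0, 0], [-0.05, 0, 0, 0, 0, -1], [-0.05, 0, 0, 0, 0, 0]], "grip": 0.45}}

```text
t: 9.43
ee_pos: [530.1, -169.0, 163.9]
orientation: [1.189, 1.231, -1.19]
ft_force: [0.7, 0.7, -0.6]
width: 48.3
```

```bash
python3 -c "
from h import *
to(549,90,170,-46)"
```

```text
t 9.43 pos [ 530.1 -169.   163.9] yaw -88.4 shift [  -4.8   26.3 -258.4] turn [-42.4  -0.4   0.2] F [ 0.7  0.7 -0.6] M [-0.12  0.04 -0.  ] q6 -0.36 w 48.3
```

Call:
{"method": "carry_out", "body": {"commands": [[0, 0.005, -0.0505, 0, 0, 0], [0, 0.005, -0.0505, 0, 0, 0], [0, 0.005, -0.0505, 0, 0, 0], [0, 0.005, -0.0505, 0, 0, 0], [0, 0.005, -0.0505, -2, 0, 0], [0, 0, 0, -10.2, 0, 0], [0, 0, 0, -10.2, 0, 0], [0, 0, 0, -10.2, 0, 0]]}}

```text
t: 10.42
ee_pos: [551.8, 91.4, 170.5]
orientation: [0.746, 1.437, -0.737]
ft_force: [-0.0, -0.5, -0.1]
width: 48.6
```

Call:
{"method": "carry_out", "body": {"commands": [[0, 0, 0, -9, 0, 0], [0, 0, 0, 0, 0, 0]]}}

```text
t: 10.68
ee_pos: [551.5, 91.5, 170.4]
orientation: [0.619, 1.478, -0.611]
ft_force: [-0.2, -0.5, -0.3]
width: 48.2
```

```bash
python3 -c "
from h import *
to(549,90,65,-46)
d=blade((280,180,390,290),th=25)
cv2.imwrite('pics/w4.png',d['pixels'])
"
```

```text
t 10.68 pos [551.5  91.5 170.4] yaw -45.1 shift [105.4  -3.5  -0.9] turn [ 0.9  0.1 -0.4] F [-0.2 -0.5 -0.3] M [-0.05 -0.    0.01] q6 -0.64 w 48.2
blade px [[319.0, 273.0], [328.0, 206.0]] area 1212 mid [549.9  92.4  92. ] len 50.3 yaw -52.8
```

View pics/w4.png

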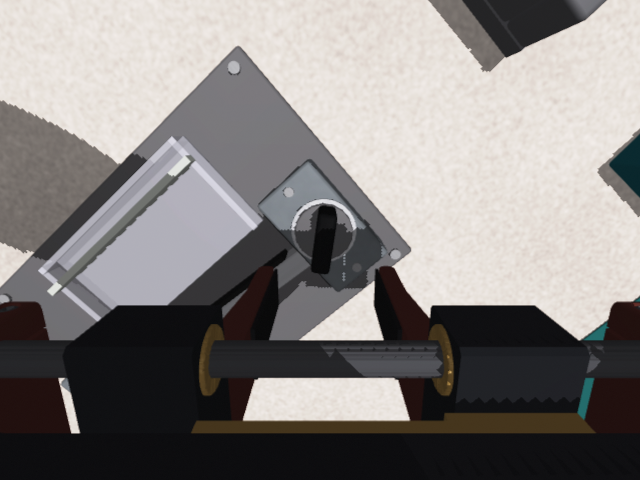

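Call:
{"method": "carry_out", "body": {"commands": [[0, -0.001, -0.001, 6.5, 0, 0], [0.035, 0, 0, 0, 0, 0], [0.035, 0, 0, 0, 0, 0], [0.032, 0, 0, 0, 0, 0], [0, 0, 0, 0, 0, 0]]}}

```text
t: 11.35
ee_pos: [552.1, 91.7, 67.1]
orientation: [0.725, 1.442, -0.713]
ft_force: [-0.8, -0.2, -0.7]
width: 48.0
```

```bash
python3 -c "
from h import *
to(549.5,91,65,-51.5)"
```

```text
t 11.35 pos [552.1  91.7  67.1] yaw -52.8 shift [ 2.1 -2.6 -1. ] turn [-1.3  0.1 -0.5] F [-0.8 -0.2 -0.7] M [0.   0.02 0.  ] q6 -0.51 w 48.0
```

Call:
{"method": "carry_out", "body": {"commands": [[0.002, -0.002, -0.001, 0, 0, 0], [0.001, 0, 0, 0, 0, 0], [0.001, 0, 0, 0, 0, 0], [0.001, 0, 0, 0, 0, 0], [0.001, 0, 0, 0, 0, 0], [0, 0, 0, 0, 0, 0]], "grip": 1}}

```text
t: 12.1
ee_pos: [550.9, 90.7, 65.8]
orientation: [0.727, 1.438, -0.714]
ft_force: [1.1, -0.0, -7.8]
width: 14.0
```

```bash
python3 -c "
from h import *
to(549.5,91,65,-51.5)"
```

```text
t 12.1 pos [550.9  90.7  65.8] yaw -53.0 shift [ 0.8 -0.9 -1. ] turn [-1.5  0.3 -0.6] F [ 1.1 -0.  -7.8] M [ 0.11 -0.19 -0.01] q6 -0.51 w 14.0
```

Call:
{"method": "carry_out", "body": {"commands": [[0.0, 0, 0, 10.2, 0, 0], [0, 0, 0, 10.2, 0, 0], [0, 0, 0, 10.2, 0, 0], [0, 0, 0, 10.2, 0, 0], [0, 0, 0, 10.2, 0, 0], [0, 0, 0, 10.2, 0, 0], [0, 0, 0, 10.2, 0, 0]]}}

```text
t: 12.98
ee_pos: [553.6, 90.7, 65.8]
orientation: [1.674, 0.831, -1.644]
ft_force: [2.6, -1.9, -2.6]
width: 13.9
```

Call:
{"method": "carry_out", "body": {"commands": [[0, 0, 0, 0, 0, 0], [0, 0, 0, 0, 0, 0], [0, 0, 0, 0, 0, 0], [0, 0, 0, 0, 0, 0], [-0.05, 0, 0, 0, 0, 0], [-0.05, 0, 0, 0, 0, 0]], "grip": 0.45}}

```text
t: 13.72
ee_pos: [549.4, 90.3, 164.4]
orientation: [1.661, 0.841, -1.645]
ft_force: [1.0, -0.3, -0.7]
width: 48.5
```

```bash
python3 -c "
from h import *
to(532.5,-169.5,170,-89)
d=blade((280,180,390,290),th=25)
"
```

```text
t 13.72 pos [549.4  90.3 164.4] yaw -125.9 shift [ -6.1 138.7 220.3] turn [-36.9  -0.2  -0.5] F [ 1.  -0.3 -0.7] M [-0.04  0.13 -0.01] q6 0.77 w 48.5
blade px [[330.0, 207.0], [330.0, 274.0]] area 1269 mid [553.3  91.8  92. ] len 48.8 yaw 54.2
```

Call:
{"method": "carry_out", "body": {"commands": [[0, 0.0272, 0.0432, 0, 0, 0], [0, 0.0272, 0.0432, 0, 0, 0], [0, 0.0272, 0.0432, 0, 0, 0], [0, 0.0272, 0.0432, 0, 0, 0], [0, 0.0272, 0.0432, 0, 0, 0], [0, 0, 0, -10.2, 0, 0], [0, 0, 0, -10.2, 0, 0], [0, 0, 0, -10.2, 0, 0]]}}

```text
t: 14.78
ee_pos: [538.7, -172.1, 172.4]
orientation: [1.275, 1.158, -1.238]
ft_force: [1.0, -0.2, 0.6]
width: 48.4
```

Call:
{"method": "carry_out", "body": {"commands": [[0, 0, 0, -6, 0, 0], [0, 0, 0, 0, 0, 0]]}}

```text
t: 15.02
ee_pos: [538.5, -172.2, 172.1]
orientation: [1.194, 1.209, -1.159]
ft_force: [-0.0, -0.7, 0.6]
width: 48.3
```

```bash
python3 -c "
from h import *
to(532.5,-169.5,65,-89)
d=blade((280,180,390,290),th=25)
"
```

```text
t 15.03 pos [ 538.5 -172.2  172.1] yaw -87.7 shift [106.9  -8.8  -2.8] turn [ 1.3 -0.1 -1.6] F [-0.  -0.7  0.6] M [-0.11  0.05 -0.02] q6 -0.39 w 48.3
blade px [[316.0, 267.0], [318.0, 201.0]] area 989 mid [ 533.7 -166.3   92. ] len 49.2 yaw -89.8
```

Call:
{"method": "carry_out", "body": {"commands": [[0, -0.006, -0.003, 1.5, 0, -1.5], [0.035, 0, 0, 0, 0, 0], [0.035, 0, 0, 0, 0, 0], [0.034, 0, 0, 0, 0, 0], [0, 0, 0, 0, 0, 0]]}}

```text
t: 15.7
ee_pos: [533.7, -169.3, 66.4]
orientation: [1.21, 1.208, -1.205]
ft_force: [-0.5, 0.3, 0.0]
width: 48.7
```

```bash
python3 -c "
from h import *
to(532.8,-169,65,-89)"
```

```text
t 15.7 pos [ 533.7 -169.3   66.4] yaw -89.9 shift [ 1.4 -1.  -0.3] turn [-0.9 -0.  -0.2] F [-0.5  0.3  0. ] M [-0.08  0.08 -0.  ] q6 -0.33 w 48.7
```

Call:
{"method": "carry_out", "body": {"commands": [[0.001, -0.001, 0, 0, 0, 0], [0.001, 0, 0, 0, 0, 0], [0.001, 0, 0, 0, 0, 0], [0.001, 0, 0, 0, 0, 0], [0.001, 0, 0, 0, 0, 0], [0, 0, 0, 0, 0, 0]], "grip": 1}}

```text
t: 16.45
ee_pos: [534.0, -170.0, 66.3]
orientation: [1.211, 1.204, -1.204]
ft_force: [2.5, -0.3, -8.6]
width: 13.9
```

Call:
{"method": "carry_out", "body": {"commands": [[0.0, 0, 0, 10.2, 0, 0], [0, 0, 0, 10.2, 0, 0], [0, 0, 0, 10.2, 0, 0], [0, 0, 0, 10.2, 0, 0], [0, 0, 0, 10.2, 0, 0]]}}

```text
t: 17.08
ee_pos: [534.4, -170.2, 66.3]
orientation: [1.849, 0.622, -1.836]
ft_force: [0.6, -0.9, -2.1]
width: 13.7
```

```bash
python3 -c "
from h import *
to(532.8,-169,65,-151)"
```

```text
t 17.07 pos [ 534.4 -170.2   66.3] yaw -142.4 shift [ 1.3 -1.9  0.5] turn [ 8.6 -0.3 -0.4] F [ 0.6 -0.9 -2.1] M [-0.12  0.24  0.15] q6 0.58 w 13.7
```

Call:
{"method": "carry_out", "body": {"commands": [[0.0, 0, 0, 5, 0, 0], [0, 0, 0, 3, 0, 0]]}}

```text
t: 17.32
ee_pos: [534.4, -170.3, 66.3]
orientation: [1.94, 0.5, -1.927]
ft_force: [1.1, -0.6, -0.3]
width: 13.4
```

```bash
python3 -c "
from h import *
to(532.8,-169,65,-152)"
```

```text
t 17.32 pos [ 534.4 -170.3   66.3] yaw -150.8 shift [ 1.3 -1.9  0.8] turn [ 1.2 -0.3 -0.3] F [ 1.1 -0.6 -0.3] M [-0.04  0.28  0.13] q6 0.73 w 13.4
```

Right is at about 2.57 and not yet on the stop. I'll nudge it once more, release, and return to the left knob.

Call:
{"method": "carry_out", "body": {"commands": [[0, 0, 0, 2.5, 0, 0], [0, 0, 0, 1, 0, 0]]}}

```text
t: 17.58
ee_pos: [534.4, -170.4, 66.3]
orientation: [1.978, 0.445, -1.964]
ft_force: [0.7, 0.5, -0.9]
width: 14.1
```

Call:
{"method": "carry_out", "body": {"commands": [[0, 0, 0, 0, 0, 0], [0, 0, 0, 0, 0, 0], [0, 0, 0, 0, 0, 0], [0, 0, 0, 0, 0, 0], [-0.05, 0, 0, 0, 0, 0], [-0.05, 0, 0, 0, 0, 0]], "grip": 0.45}}

```text
t: 18.32
ee_pos: [531.4, -169.3, 165.0]
orientation: [1.973, 0.45, -1.972]
ft_force: [-0.5, 0.4, 0.6]
width: 48.0
```

```bash
python3 -c "
from h import *
to(551,91,170,-130)
d=blade((280,180,390,290),th=25)
"
```

```text
t 18.32 pos [ 531.4 -169.3  165. ] yaw -154.3 shift [  -5.  -226.1 -130.6] turn [-24.3  -0.   -0. ] F [-0.5  0.4  0.6] M [0.02 0.13 0.01] q6 0.79 w 48.0
blade px [[328.0, 204.0], [328.0, 271.0]] area 1099 mid [ 536.1 -168.1   92. ] len 48.8 yaw 25.8
```

Call:
{"method": "carry_out", "body": {"commands": [[0, -0.0443, -0.0256, 0, 0, 0], [0, -0.0443, -0.0256, 0, 0, 0], [0, -0.0443, -0.0256, 0, 0, 0], [0, -0.0443, -0.0256, 0, 0, 0], [0, -0.0443, -0.0256, 0, 0, 0], [0, 0, 0, -10.2, 0, 0], [0, 0, 0, -10.2, 0, 0], [0, 0, 0, 0, 0, 0]]}}

```text
t: 19.38
ee_pos: [557.4, 92.4, 173.3]
orientation: [1.754, 0.737, -1.725]
ft_force: [-0.5, 0.3, -0.8]
width: 48.4
```

```bash
python3 -c "
from h import *
to(551,91,65,-131)
d=blade((280,180,390,290),th=25)
"
```

```text
t 19.38 pos [557.4  92.4 173.3] yaw -133.5 shift [108.2  -5.4   6.5] turn [-2.5 -0.5 -0.9] F [-0.5  0.3 -0.8] M [-0.05  0.13  0.03] q6 0.91 w 48.4
blade px [[321.0, 212.0], [323.0, 278.0]] area 1171 mid [554.3  92.3  92. ] len 50.2 yaw 47.9
```

Call:
{"method": "carry_out", "body": {"commands": [[0, -0.003, 0.0045, -1.5, -0.5, -1], [0.035, 0, 0, 0, 0, 0], [0.035, 0, 0, 0, 0, 0], [0.035, 0, 0, 0, 0, 0], [0, 0, 0, 0, 0, 0]]}}

```text
t: 20.05
ee_pos: [552.3, 89.4, 66.9]
orientation: [1.734, 0.763, -1.734]
ft_force: [0.7, 0.5, 0.5]
width: 48.2
```

```bash
python3 -c "
from h import *
to(552,91,65,-132)"
```

```text
t 20.05 pos [552.3  89.4  66.9] yaw -132.7 shift [ 1.9 -1.3 -1. ] turn [-0.7 -0.1  0.2] F [0.7 0.5 0.5] M [-0.07  0.11  0.01] q6 0.88 w 48.2
```

Call:
{"method": "carry_out", "body": {"commands": [[0.002, -0.001, -0.001, 0, 0, 0], [0.001, 0, 0, 0, 0, 0], [0.001, 0, 0, 0, 0, 0], [0.001, 0, 0, 0, 0, 0], [0.001, 0, 0, 0, 0, 0], [0, 0, 0, 0, 0, 0]], "grip": 1}}

```text
t: 20.8
ee_pos: [554.4, 91.1, 65.9]
orientation: [1.739, 0.761, -1.729]
ft_force: [-0.1, 0.1, -7.0]
width: 13.6
```

Call:
{"method": "carry_out", "body": {"commands": [[0.0, 0, 0, 7, 0, 0], [0, 0, 0, 7, 0, 0], [0, 0, 0, 5, 0, 0]]}}

```text
t: 21.18
ee_pos: [555.1, 90.3, 65.9]
orientation: [1.957, 0.484, -1.945]
ft_force: [0.7, -1.4, -1.1]
width: 14.2
```

```bash
python3 -c "
from h import *
to(552,91,65,-153)"
```

```text
t 21.18 pos [555.1  90.3  65.9] yaw -152.2 shift [ 0.8 -2.1  2.5] turn [ 0.8 -0.4 -0. ] F [ 0.7 -1.4 -1.1] M [-0.26  0.15  0.14] q6 1.22 w 14.2
```

Call:
{"method": "carry_out", "body": {"commands": [[0.0, 0, 0, 2, 0, 0], [0, 0, 0, 1, 0, 0]]}}

```text
t: 21.42
ee_pos: [555.2, 90.1, 65.8]
orientation: [1.99, 0.435, -1.977]
ft_force: [-0.4, -0.1, -0.5]
width: 13.7
```

```bash
python3 -c "
from h import *
to(552,91,65,-153)"
```

```text
t 21.43 pos [555.2  90.1  65.8] yaw -155.3 shift [ 0.8 -2.1  2.6] turn [-2.3 -0.4 -0. ] F [-0.4 -0.1 -0.5] M [0.02 0.26 0.12] q6 1.28 w 13.7
```

Call:
{"method": "carry_out", "body": {"commands": [[0, 0, 0, 0, 0, 0], [0, 0, 0, 0, 0, 0], [0, 0, 0, 0, 0, 0], [0, 0, 0, 0, 0, 0], [-0.05, 0, 0, 0, 0, 0], [-0.06, 0, 0, 0, 0, 0], [-0.06, 0, 0, 0, 0, 0], [0, 0, 0, 0, 0, 0]], "grip": 0.45}}

```text
t: 22.42
ee_pos: [554.3, 89.9, 240.2]
orientation: [1.988, 0.437, -1.978]
ft_force: [0.7, 0.1, 0.7]
width: 48.5
```

```bash
python3 -c "
from h import *
to(552,91,65,-153)
d=img('wrist'); cv2.imwrite('pics/w5.png',d['pixels'])
"
```

```text
t 22.43 pos [554.3  89.9 240.2] yaw -155.2 shift [175.2  -2.    2.5] turn [-2.2 -0.3  0. ] F [0.7 0.1 0.7] M [-0.01  0.1  -0.01] q6 1.28 w 48.5
```

View pics/w5.png

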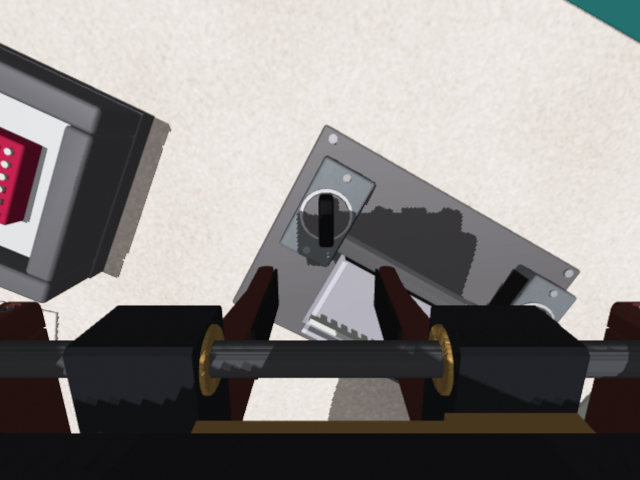

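Left blade (326,220) sits aligned with the fingers and the gripper is clear of it. I'll back away and check the gate from above.

Call:
{"method": "carry_out", "body": {"commands": [[0, -0.045, -0.021, 0, 0, 0], [0, -0.045, -0.021, 0, 0, 0], [0, -0.045, -0.021, 0, 0, 0], [0, -0.045, -0.021, 0, 0, 0], [0, -0.045, -0.021, 0, 0, 0], [0, -0.045, -0.021, 0, 0, 0], [0, 0, 0, 0, 0, 0]]}}

```text
t: 23.35
ee_pos: [548.4, 392.9, 222.8]
orientation: [1.963, 0.429, -2.002]
ft_force: [0.1, -0.4, -0.5]
width: 48.0
```

```bash
python3 - <<'E'
from h import *
to(552,91,65,-153)
d=img('top'); c=d['pixels'][185:315,250:430]; cv2.imwrite('pics/crop2.png',cv2.resize(c,None,fx=4.4,fy=4.4,interpolation=cv2.INTER_CUBIC))
E
```

```text
t 23.35 pos [548.4 392.9 222.8] yaw -155.4 shift [160.1 276.  119.3] turn [-2.4  1.1  0. ] F [ 0.1 -0.4 -0.5] M [-0.04  0.09 -0.01] q6 1.74 w 48.0
```

View pics/crop2.png

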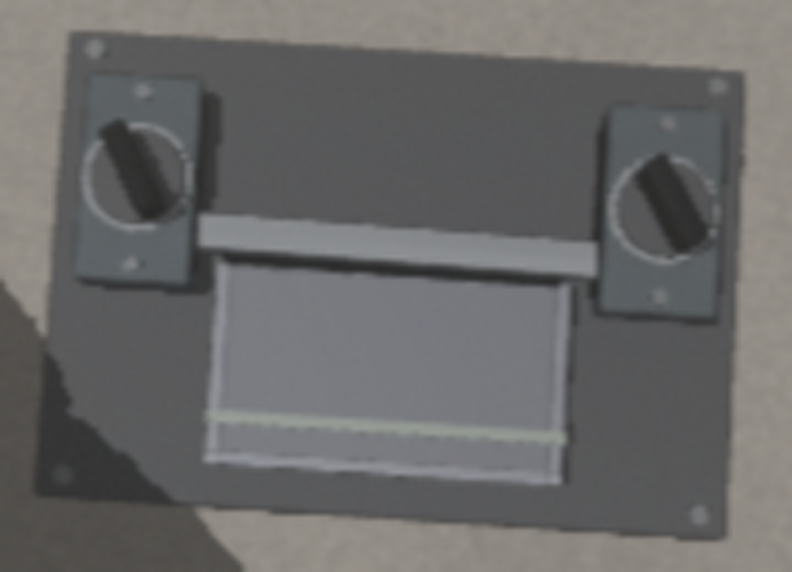

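```bash
python3 - <<'E'
from h import *
d=img('top')
P=lambda u,v,z: ray(d,250+u/4.4,185+v/4.4,z)
# housings' screws (z=50) give the knob axes; gate top-face centre line (z=42)
L=(P(142,92,50)+P(131,264,50))/2; R=(P(669,124,50)+P(659,297,50))/2
O=(L+R)/2; y=(L-R)[:2]/np.linalg.norm((L-R)[:2]); x=np.array([y[1],-y[0]])
print('L',L.round(1),'R',R.round(1),'yaw',np.degrees(np.arctan2(x[1],x[0])).round(2))
for n,a,b in (('start',(206,137),(603,163)),('now',(202,231),(597,259))):
    A,B=P(*a,42),P(*b,42); print(n,[((p-O)[:2]@x).round(1) for p in (A,B)])
for n,a,b in (('L',(116,126),(154,214)),('R',(658,160),(692,247))):
    A,B=P(*a,92),P(*b,92); v=A-B; print(n,np.degrees(np.arctan2(v[1],v[0])).round(1))
E
```

```text
L [551.4  86.6  50. ] R [ 532.8 -173.5   50. ] yaw -4.1
start [np.float64(23.6), np.float64(22.8)]
now [np.float64(-23.6), np.float64(-25.4)]
L 23.1
R 19.8
```

```bash
python3 -c "
from workcell import ctrl
print(ctrl.close_job())"
```

```text
the job is handed in; nothing more can be done
None
```

I turned both caster knobs clockwise to about their end stops, and the gate is shut against the tray. The job was handed in at about 23.5 s of the 64 s allowed.

- **How it was turned:** I worked in five alternating grasps (left to 0.8 rad, right 1.5, left 2.2, right 2.6, left 2.6). By estimate, neither knob was ever more than about 0.75 rad ahead of the other.
- **Gate:** The last top view puts its ends at x ≈ -23.6 mm (left) and -25.4 mm (right), where -26 mm is shut. That makes it square to within about 0.01 rad.
- **Robot:** The gripper is open and 300 mm from the caster, with near-zero wrist force. I never took it near the stirrer knob, but I did not measure that knob again at the end.
- **Where the checks disagree:** The gate's left end reads about 2 mm short of shut, while the blade angles say both knobs are at 2.6 rad. That gap is within the camera calibration error. I felt no clear torque rise at either end stop, so "fully home" rests on the measured angles and the gate position, not on contact with the stop.

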